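# Clamp the bean jar in the ratchet jaw of the one-handed prep board

## Robot

A 7-joint arm with a two-finger parallel gripper is mounted at the origin on a cart in front of the work surface, level with it; the furniture and walls round the work are solid. World frame = base frame: x ahead of the robot, y to its left, z up, the work surface at z = 0. Lengths are in mm, angles in rad, forces in N, time in s.
With the tool pointing down it reaches from about 350 to 775 mm from the base axis. Payload 3.1 kg.
Tool frame: the origin (TCP) lies on the centre line of the jaws, within the pads' length; the fingertips stand 25 mm ahead of it and the grasp point (between the pads) lies 6 mm ahead of it; z points along the fingers, y is the line along which they close (so a half turn about z gives the same grasp; the last joint's range is limited). The gripper opens to 85 mm and grips with 20 to 120 N. Pads are 22 mm wide; open, the fingers measure 114 mm over their backs; the gripper's body (76 mm by 85 mm) begins 54 mm behind the grasp point. The pads swing forward as they close: fully open they stand 13 mm farther back than shut.
Start: joints at [1.239, 0.311, 0.014, 1.512, -0.004, 1.319, -0.027], TCP at [157.201, -527.072, 256.304] pointing down, gripper open.
Joint ranges: [-2.7, 2.7], [-0.3, 1.91], [-1.27, 1.3], [0.12, 2.57], [-1.44, 4.58], [0.2, 2.03], [-3.05, 3.05]. Speed limits (rad/s): [2.79, 2.79, 3.14, 3.14, 3.14, 3.14, 3.14].

## Interface

Orientations are given as a rotation vector (axis times angle).
In Python, from bench import env gives the robot as it stands.
- The arm moves only by the tool carry_out, never from a script. Its argument "increments" is one flat list of numbers, 5 for each row, row after row: the closure, from 0 (fully open) to 1 (shut), then the shift along the world's x, y, z in units of 25 mm (1.0 is 25 mm), then the turn about the world's z in units of 5 degrees (1.0 is 5 degrees). In form: [gripper, tx, ty, tz, spin, gripper, tx, ty, tz, spin, ...]. A call has 1 to 12 rows; each row shifts and turns the commanded pose from where the row before left it; what a row does not reach is not made up. A row lasts 1/12 s, in which the tool goes at most 41.7 mm and 7.16 degrees, less where a joint would pass 70% of its speed; a pose out of reach is approached as far as the arm can. A call is refused whole if a number of a shift passes 1 or a number of a turn 1, either way. A call with a gripper value outside its range is refused whole. The fingers move at their own pace and stop on an object; the grip force is fixed at half the most. Time passes only in rows, so rows that do not move let the fingers close. It gives the time, the measured TCP pose, the force, the opening and the grip force at its end, in the units of the state.
- env.sense(): the state, without advancing time (a new reading comes with each control period).
- env.read_camera(name): name is "scene" or "side" or "wrist"; returns a dict with "pixels" (420x560x3 uint8, red, green, blue), "range_z" (420x560 float32, mm along the optical axis (not along the pixel's ray), 0 where there is no reading), "fovy" (degrees; the focal length in pixels is half the picture's height over the tangent of half this angle, whatever the lens; pixels are square), "cx", "cy" (the principal point, pixels), "rvec" (rotation vector, rad) and "tvec" (3), from world to camera coordinates, as OpenCV has them. Camera axes: x right, y down, z forward; pixel columns grow to the right and rows downward; lengths in mm; the calibration is good to about 2 mm. The wrist camera is an equidistant fisheye: a pixel r from the principal point sees the ray r / f radians off the axis. A picture is of the moment at which its call begins.
- env.job_done(): hands the job in; it is judged then, once.
The state is a dict: "time_s": time; "qpos": joint angles; "qd": joint speeds; "joint_efforts": joint torques, N m; "ee_pos": TCP position; "orientation": TCP orientation; "force": force on the tool from outside, world axes, zero at the start; "ft_torque": the same for the moment, N m; "opening": opening from 0.0 (shut) to 1.0 (fully open); "gripper_force": force on a finger pad.
Only numpy, scipy, OpenCV 4.12 (cv2) and the standard library are available. Lean on these libraries where they do the work, as an engineer would, in place of code of your own. Each camera call takes 0.05 s, during which the arm holds its last target. There are 200 camera calls.

## Task

I open jars with one hand: please stand the bean jar (the glass jar with the tan-yellow lid) upright on the prep board between the orange-handled sliding jaw and the V-shaped stop, let go of it, and then push the jaw up to it until the ratchet holds it tight against the stop by itself, with a lasting squeeze of at least half a kilo (5 N). It is thin glass, so at no time may the jaw press on it with more than two kilos (20 N); leave the mustard jar and the sugar jar where they stand.

Things in the scene. Friction and masses are not known exactly. Their poses are not given: they have to be found in the camera images.
- bean_jar: Glass jar of brownish-pink beans with a tan-yellow screw lid, round, 59 mm across (lid 57 mm) and 97 mm tall, 0.2 to 0.42 kg. Origin: centre of its underside; z up. It starts upright on the worktop at one of three places, the other two jars at the other two. The lid takes up the top 15 mm; grip it from above across the glass or the lid.
- prep_board: Pale wooden prep board, fixed, 370 x 150 mm. Origin: centre of its underside; top face 20 mm above it; z up. x runs along the clamp from the sliding jaw (-x) to the V stop (+x), y across. Grey V stop: 40 mm high, two smooth 45-degree nylon faces that centre the jar on y = 0. Its screw was left at any setting: a seated jar's axis lies at x = 34 to 74 mm, unmeasured, to be found by contact.
- jar_spot (a point): Point on the board's top face, on its middle line at board x = 15 mm: the jar set down centred here is clear of the jaw and of the V stop by at least 15 mm; bare, level wood. The axes are the board's.
- jaw: Sliding jaw on the board, moves along the board's x only, same axes. Origin: on the board's top face, under the face of its relaxed nylon pad (48 mm wide, 6 to 42 mm high, sprung: 2 N per mm, 12 mm travel). Starts at board x = -55 to -34 mm, can go to +63. Brass pawl (25 mm high) on a rack, a tooth every 3.5 mm: lets the jaw go to +x (1 N friction, up to 3 N more per click), blocks its return.
- push_point (a point): On the back (-x) face of the jaw's upright orange push plate, at mid-width, 54 mm behind and 52 mm above the jaw's origin; same axes. Plate: 44 mm wide, 10 mm thick, top edge 22 mm above this point. Push it to +x. On letting go the jaw backs up to the last tooth passed: that can cost 7 N of squeeze, so 15 to 19 N of push on the plate leaves enough.
- mustard_jar: Bystander: pale yellow mustard jar with a red lid, round, 62 mm across, 86 mm tall. Origin: centre of its underside. To be left alone.
- sugar_jar: Bystander: white sugar jar with a grey metal lid, round, 64 mm across, 90 mm tall. Origin: centre of its underside. To be left alone.
Things that resemble listed ones, but are neither listed nor needed, are in the scene too. What is shaped like the bean_jar but blue or turquoise is not meant.

How it is judged (in metres and radians):
On the way:
1. the bean jar stands upright on the board between jaw and V stop, let go (y of bean_jar in the frame of prep_board between -0.02 and 0.02 m and z of bean_jar in the frame of prep_board between 0.016 and 0.025 m and angle between bean_jar's own z axis and vertical below 0.09 rad and x of bean_jar in the frame of prep_board between 0 and 0.07 m and contact force between the fingers and bean_jar below 0.1 N), for 0.2 s.
At the end, for the whole second after the job is handed in: The bean jar stands upright (within 5 degrees) on the board in the V stop, within 20 mm of the board's middle line, at rest; the jaw, held by its pawl alone, presses on it with 5 to 20 N; the mustard and sugar jars are within 30 mm of where they stood (contact force between jaw and bean_jar between 5 and 20 N and y of bean_jar in the frame of prep_board between -0.02 and 0.02 m and z of bean_jar in the frame of prep_board between 0.016 and 0.025 m and angle between bean_jar's own z axis and vertical below 0.09 rad and x of bean_jar in the frame of prep_board between 0.025 and 0.085 m and linear speed of each of bean_jar, jaw below 0.01 m/s and distance of each of mustard_jar, sugar_jar from where it was at the start of the episode below 0.03 m); the robot touches nothing.
It fails at once if the jaw presses on the bean jar with more than 20 N (contact force between jaw and bean_jar above 20 N).
It fails at once if the bean jar is tipped over (more than 35 degrees) (angle between bean_jar's own z axis and vertical above 0.6 rad).
It fails at once if the mustard jar or the sugar jar is shifted by more than 30 mm or tipped (distance of any of mustard_jar, sugar_jar from where it was at the start of the episode above 0.03 m or angle between any of mustard_jar, sugar_jar's own z axis and vertical above 0.3 rad).
It also fails if it takes over 72 s, if anything falls off the work surface, if the arm or the gripper's body presses on something with over 40 N, if the wrist force passes 120 N, or if a joint passes its speed limit or range.

## Working session

There is one attempt and no reset: what is moved stays moved. The work goes in short steps, Python scripts to look and compute and a tool call to move; the robot and the scene stay as the last step left them, time stands still between calls to the robot, and variables do not carry over. Pictures are saved under pics/ and viewed, at most 10 in all, crops included, and the job is handed in when it is done.

Besides the shell and the picture viewer there is one more tool, called as a command line: name --argument value ..., lists and objects as JSON in quotes. carry_out: Moves the arm, as the interface text tells. Its arguments: {"type":"object","properties":{"increments":{"type":"array"}},"required":["increments"]}

```bash
ls; mkdir -p pics; cat > h.py <<'E'
import numpy as np, cv2
from bench import env
def grab(n):
    c=env.read_camera(n); c['f']=c['pixels'].shape[0]/2/np.tan(np.radians(c['fovy'])/2); return c
def world(c):
    """HxWx3 world map, pinhole"""
    z=c['range_z'].astype(float); h,w=z.shape; u,v=np.meshgrid(np.arange(w),np.arange(h))
    p=np.stack([(u-c['cx'])/c['f']*z,(v-c['cy'])/c['f']*z,z],-1)
    R=cv2.Rodrigues(np.array(c['rvec'],float))[0]
    w=(p-np.array(c['tvec'],float).ravel())@R; w[z==0]=np.nan; return w
def save(n,im,): cv2.imwrite('pics/'+n,cv2.cvtColor(im,cv2.COLOR_RGB2BGR))
E
python3 - <<'E'
from h import *
for n in('scene','side'):
    c=grab(n); save(n+'.png',c['pixels']); np.save(n+'w.npy',world(c)); np.save(n+'p.npy',c['pixels'])
s=env.sense(); print(s)
E
```

```text
pics
{'time_s': 0.1, 'qpos': array([ 1.23929579,  0.31171338,  0.01398237,  1.51290176, -0.00439804,
        1.3191919 , -0.02721121]), 'qd': array([ 8.94438680e-04,  4.20458989e-04, -4.87305783e-05, -4.16359199e-03,
       -1.90319003e-04, -6.86522900e-04, -4.29490530e-05]), 'joint_efforts': array([ 6.19266084e-04, -3.80850720e+01,  1.46588255e-01, -2.31239748e+01,
        1.23407276e-02,  8.07096600e-03, -2.00854885e-05]), 'ee_pos': array([ 157.01722791, -526.4849631 ,  255.29041773]), 'orientation': array([-3.10652908e+00, -4.53434327e-01,  6.35000330e-04]), 'force': array([ 1.00710623,  0.20705582, -0.1810218 ]), 'ft_torque': array([ 0.01157485, -0.00281293,  0.031776  ]), 'gripper_force': 0.0, 'opening': 1.0019053472654562}
```

View pics/scene.png

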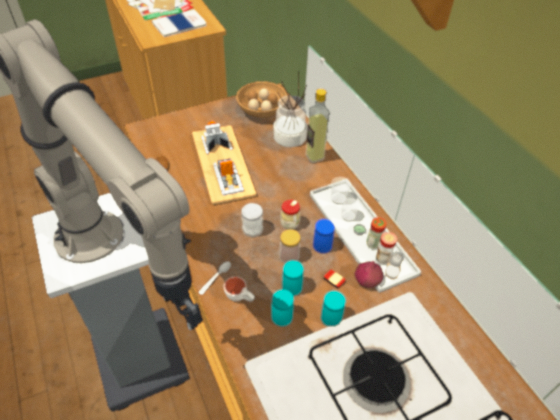

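View pics/side.png

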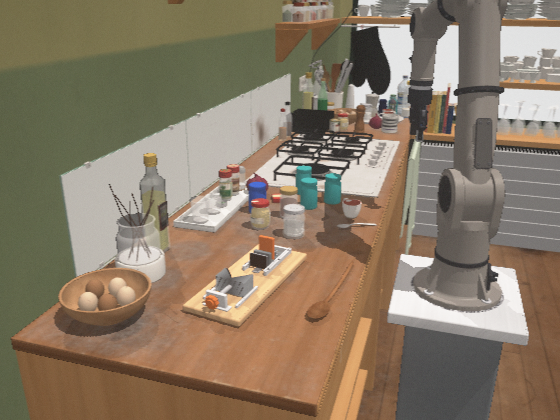

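The scene view shows several candidates. The jar at (290,245) has a tan-yellow lid and brownish contents, so it fits the bean jar. (291,213) has a red lid (mustard), (252,219) is white with a grey lid (sugar), and (323,235), (292,277), (282,307) and (333,308) are blue or turquoise decoys. The board is at (223,162), with the orange plate at (226,167) and the V stop at (215,140). I'll confirm with a crop and measure.

```bash
python3 - <<'E'
from h import *
w=np.load('scenew.npy');p=np.load('scenep.npy')
a=p[190:300,220:350]; b=p[105:215,170:300]
save('crop.png',cv2.resize(np.hstack([a,b]),None,fx=3,fy=3,interpolation=cv2.INTER_CUBIC))
for n,(u,v) in dict(bean=(290,238),must=(291,207),sugar=(252,212),blue=(323,227),tq=(292,268),tq2=(282,297),cup=(235,286)).items():
    q=w[v-12:v+13,u-14:u+15].reshape(-1,3); q=q[np.isfinite(q).all(1)]
    c=w[v,u]; q=q[(abs(q[:,2]-c[2])<5)&(np.hypot(*(q-c)[:,:2].T)<45)]
    (cx,cy),r=cv2.minEnclosingCircle(q[:,:2].astype(np.float32)); print(n,c.round(),'circle',round(cx),round(cy),round(r,1),'top',np.percentile(q[:,2],90).round())
# board: top plane z~20
m=(abs(w[...,2]-20)<6); m[:115]=0;m[210:]=0;m[:,:180]=0;m[:,265:]=0
m=m.astype(np.uint8); n,l,s,_=cv2.connectedComponentsWithStats(m); k=1+np.argmax(s[1:,4]); q=w[l==k]
print('board',len(q),cv2.minAreaRect(q[:,:2].astype(np.float32)),np.median(q[:,2]))
hsv=cv2.cvtColor(p,cv2.COLOR_RGB2HSV)
o=(hsv[...,0]<14)&(hsv[...,1]>190)&(hsv[...,2]>150); o[:150]=0;o[190:]=0;o[:,:205]=0;o[:,250:]=0
q=w[o];q=q[np.isfinite(q).all(1)];print('orange',len(q),np.median(q,0).round(1),q.min(0).round(),q.max(0).round())
E
```

```text
bean [ 528. -332.   95.] circle 529 -328 30.9 top 99.0
must [ 587. -220.   88.] circle 589 -215 30.0 top 90.0
sugar [ 470. -193.   92.] circle 472 -187 32.6 top 93.0Traceback (most recent call last):
  File "<stdin>", line 8, in <module>
    return _quantile_unchecked(
        a, q, axis, out, overwrite_input, method, keepdims, weights)
    return _ureduce(a,
                    func=_quantile_ureduce_func,
    ...<5 lines>...
                    overwrite_input=overwrite_input,
                    method=method)
    r = func(a, **kwargs)
    result = _quantile(arr,
                       quantiles=q,
    ...<2 lines>...
                       out=out,
                       weights=wgt)
    slices_having_nans = np.isnan(arr[-1, ...])
                                  ~~~^^^^^^^^^
IndexError: index -1 is out of bounds for axis 0 with size 0
```

View pics/crop.png

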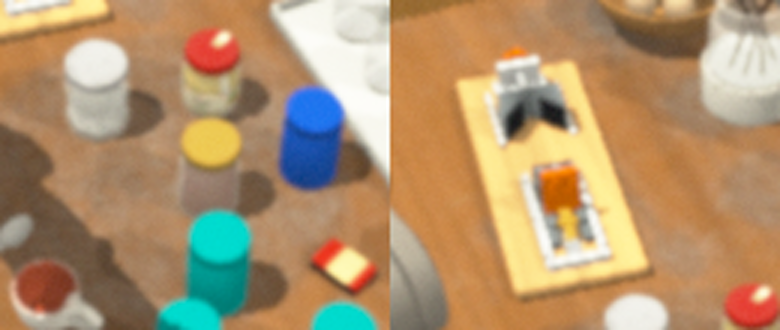

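The crop confirms it: tan-yellow lid with pinkish-brown contents is the bean jar. The V stop is at the far (+y) end of the board, and the orange plate is on the near side. Next come the board pose and the neighbours.

```bash
python3 - <<'E'
from h import *
from scipy.spatial.transform import Rotation
for cam,roi in(('scene',(115,210,180,265)),('side',(240,325,180,310))):
    w=np.load(cam+'w.npy');p=np.load(cam+'p.npy')
    hsv=cv2.cvtColor(p,cv2.COLOR_RGB2HSV); r=np.zeros(p.shape[:2],bool); r[roi[0]:roi[1],roi[2]:roi[3]]=1
    m=(abs(w[...,2]-20)<7)&r
    n,l,s,_=cv2.connectedComponentsWithStats(m.astype(np.uint8)); k=1+np.argmax(s[1:,4]); q=w[l==k]
    (c,(sx,sy),a)=cv2.minAreaRect(q[:,:2].astype(np.float32)); 
    print(cam,'board',len(q),np.round(c,1),round(sx),round(sy),round(a,1),np.median(q[:,2]).round(1))
    q=w[r&(w[...,2]>55)&(w[...,2]<100)]; print('tall z', [ (len(g),g.mean(0).round(1),g.min(0).round(),g.max(0).round()) for g in [q]])
    o=r&(hsv[...,0]<14)&(hsv[...,1]>180)&(hsv[...,2]>120)&(w[...,2]>50); q=w[o]
    print('orange',len(q),np.median(q,0).round(1), cv2.minAreaRect(q[:,:2].astype(np.float32)))
w=np.load('scenew.npy')
q=w.reshape(-1,3);q=q[np.isfinite(q).all(1)];q=q[(q[:,2]>40)&(q[:,2]<120)&(np.hypot(q[:,0]-529,q[:,1]+328)<170)]
for z in q[np.hypot(q[:,0]-529,q[:,1]+328)>35][::60].round(): print(z,end='')
print(Rotation.from_rotvec(env.sense()['orientation']).as_matrix().round(3))
E
```

```text
scene board 1991 [494.2 131.3] 379 151 81.0 20.3
tall z [(458, array([490.8,  73.6,  71.9]), array([ 448., -190.,   55.]), array([544., 311.,  98.]))]
orange 8 [477.6  41.9  61.5] ((508.75628662109375, 168.74905395507812), (272.2671813964844, 37.50798034667969), 76.70794677734375)
side board 2834 [495.3 132.9] 375 152 81.1 19.4
tall z [(648, array([496.9, 150.6,  62.5]), array([460.,  42.,  55.]), array([549., 312.,  88.]))]
orange 0 [nan nan nan] ((0.0, 0.0), (0.0, 0.0), 0.0)
[ 589. -190.   89.][ 580. -201.   86.][ 598. -219.   86.][ 579. -223.   90.][ 500. -192.   86.][ 451. -184.   92.][ 565. -212.   62.][ 444. -192.   90.][ 558. -213.   53.][ 444. -200.   84.][ 562. -225.   50.][ 635. -313.  102.][ 441. -189.   56.][ 476. -216.   64.][ 643. -329.   98.][ 476. -216.   49.][ 460. -214.   46.][ 644. -353.   95.][ 638. -363.   96.][ 642. -359.   76.][ 648. -363.   63.][ 623. -357.   51.][ 482. -407.   95.][ 489. -423.   97.][ 485. -431.   96.][ 472. -432.   90.][ 461. -425.   73.][ 503. -452.   75.][ 495. -456.   70.][ 485. -458.   65.][ 464. -451.   49.][[ 0.958  0.286 -0.001]
 [ 0.286 -0.958  0.002]
 [-0.    -0.002 -1.   ]]
  return _methods._mean(a, axis=axis, dtype=dtype,
  ret = um.true_divide(
```

carry_out --increments '[0,1,0.5,0,1,0,1,0.5,0,1,0,1,0.5,0,1,0,1,0.5,0,1,0,1,0.5,0,1,0,1,0.5,0,1,0,1,0.5,0,1,0,1,0.5,0,1,0,1,0.5,0,1,0,1,0.5,0,1,0,1,0.5,0,1,0,1,0.5,0,1]'

```text
time_s: 1.1
ee_pos: [458.0, -376.2, 255.7]
orientation: [-2.46, -1.952, 0.001]
force: [1.0, 0.9, 0.3]
opening: 1.003
gripper_force: 0.0
```

carry_out --increments '[0,0.95,0.64,-0.7,0.4,0,0.95,0.64,-0.7,0.4,0,0.94,0.64,-0.7,0,0,0,0,0,0,0,0,0,0,0]'

```text
time_s: 1.52
ee_pos: [528.8, -325.9, 201.4]
orientation: [-2.387, -2.035, 0.0]
force: [-0.1, 0.5, 0.8]
opening: 1.0
gripper_force: 0.0
```

```bash
cat >> h.py <<'E'
def worldfish(c):
    z=c['range_z'].astype(float); h,w=z.shape; u,v=np.meshgrid(np.arange(w)-c['cx'],np.arange(h)-c['cy'])
    r=np.hypot(u,v)+1e-9; t=np.minimum(r/c['f'],1.5); p=np.stack([u/r*np.tan(t)*z,v/r*np.tan(t)*z,z],-1)
    R=cv2.Rodrigues(np.array(c['rvec'],float))[0]
    w=(p-np.array(c['tvec'],float).ravel())@R; w[z==0]=np.nan; return w
E
python3 - <<'E'
from h import *
c=grab('wrist'); save('wrist.png',c['pixels']); w=worldfish(c); s=env.sense(); print(s['ee_pos'],s['force'])
m=(abs(w[...,2]-97)<6)&(np.hypot(w[...,0]-529,w[...,1]+328)<50); q=w[m]
print(len(q),np.median(q[:,2]),cv2.minEnclosingCircle(q[:,:2].astype(np.float32)),q.mean(0))
E
```

```text
[ 527.93566469 -328.46304885  202.62056183] [-0.81106    -0.06110008  0.45573608]
4599 96.94392413764511 ((529.338134765625, -328.9288330078125), 28.701862335205078) [ 529.65324105 -327.09098405   96.86662849]
```

View pics/wrist.png

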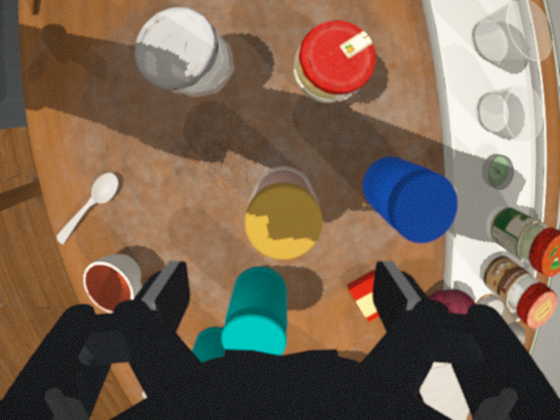

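The lid is at (283,220) in the wrist view, centred below the gripper. The fingers close left-right with free space on both sides. Descending to grasp.

carry_out --increments '[0,0.05,0,-0.88,0,0,0,0,-0.88,0,0,0,0,-0.88,0,0,0,0,-0.88,0,0,0,0,-0.88,0,0,0,0,-0.88,0,0,0,0,0,0,0,0,0,0,0]'

```text
time_s: 2.23
ee_pos: [527.6, -330.6, 71.4]
orientation: [-2.397, -2.028, 0.003]
force: [0.2, -0.3, 0.4]
opening: 0.999
gripper_force: 0.0
```

carry_out --increments '[1,0,0,0,0,1,0,0,0,0,1,0,0,0,0,1,0,0,0,0,1,0,0,0,0,1,0,0,0,0,1,0,0,0,0,1,0,0,0,0,1,0,0,0,0,1,0,0,0,0]'

```text
time_s: 3.07
ee_pos: [530.6, -330.3, 74.6]
orientation: [2.393, 2.029, 0.001]
force: [-1.3, -0.1, 6.5]
opening: 0.65
gripper_force: 64.7
```

carry_out --increments '[1,0,0,0.5,0,1,0,0,0.8,0,1,0,0,0.9,0,1,0,0,0.9,0,1,0,0,0.9,0,1,0,0,0.9,0,1,0,0.4,0.6,0,1,0,0.8,0,0,1,-0.1,0.9,0,0,1,-0.1,0.9,0,0,1,-0.1,0.9,0,0,1,-0.1,0.9,0,0]'

```text
time_s: 4.07
ee_pos: [518.7, -207.6, 209.4]
orientation: [-2.395, -2.032, 0.001]
force: [-0.4, 0.5, -2.7]
opening: 0.657
gripper_force: 64.8
```

carry_out --increments '[1,-0.1,0.9,0,0,1,-0.1,0.9,0,0,1,-0.1,0.9,0,0,1,-0.1,0.9,0,0,1,-0.1,0.9,0,0,1,-0.1,0.9,0,0,1,-0.1,0.9,0,0,1,-0.1,0.9,0,0,1,0,0.9,0,0,1,0,0.9,0,0,1,0,0.9,0,0,1,0,0.5,0,0]'

```text
time_s: 5.07
ee_pos: [498.4, 54.9, 209.8]
orientation: [-2.39, -2.036, -0.002]
force: [-0.9, 0.4, -2.7]
opening: 0.651
gripper_force: 64.8
```

```bash
python3 - <<'E'
from h import *
from scipy.spatial.transform import Rotation
c=grab('wrist'); save('w2.png',c['pixels']); w=worldfish(c); s=env.sense(); print(s['ee_pos'],s['force'],s['opening'],s['gripper_force'])
R=Rotation.from_rotvec(s['orientation']).as_matrix(); print(R.round(3))
m=(w[...,2]>70)&(w[...,2]<96)&(abs(w[...,0]-479)<35)&(abs(w[...,1]-40)<25); q=w[m]
print('plate',len(q),q.mean(0) if len(q) else'', cv2.minAreaRect(q[:,:2].astype(np.float32)) if len(q) else '')
c=grab('side'); save('s2.png',cv2.resize(c['pixels'][120:340,150:420],None,fx=2.5,fy=2.5)); 
p=c['pixels']; w=world(c); hsv=cv2.cvtColor(p,cv2.COLOR_RGB2HSV)
o=(hsv[...,0]>16)&(hsv[...,0]<26)&(hsv[...,1]>120)&(w[...,2]>180)&(np.hypot(w[...,0]-497,w[...,1]-147)<60); q=w[o]; print('lid',len(q),q.mean(0),q.max(0),q.min(0))
E
```

```text
[498.2872795   57.53623038 209.87632635] [-0.74602768  2.39079361 -3.09124184] 0.6527136738284751 64.7560897283256
[[ 0.155  0.988 -0.   ]
 [ 0.988 -0.155  0.004]
 [ 0.004 -0.001 -1.   ]]
plate 0  <stdin>:9: RuntimeWarning: Mean of empty slice.
  ret = um.true_divide(
Traceback (most recent call last):
ValueError: zero-size array to reduction operation maximum which has no identity
```

View pics/w2.png

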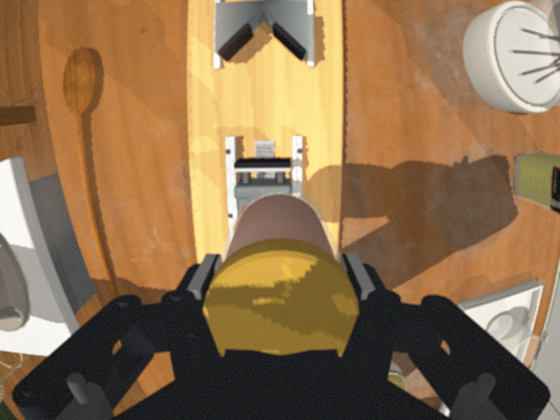

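View pics/s2.png

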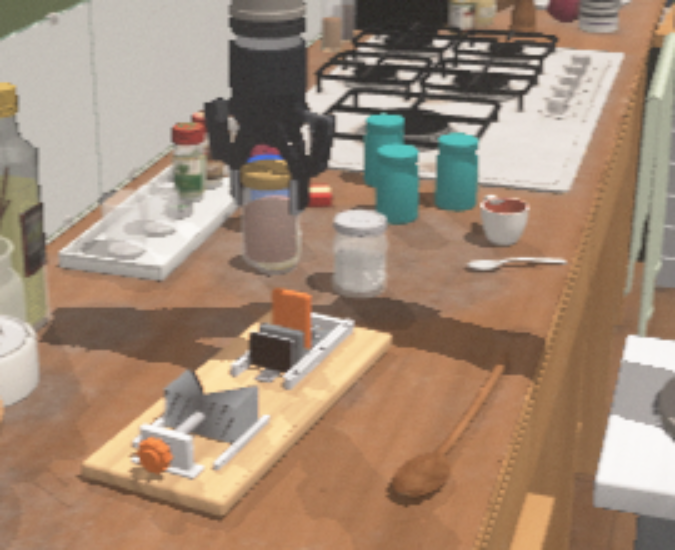

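The jar hangs upright in the grip. The wrist view shows the board midline at about column 264, the dark pad face at (263,160) and the V faces at (237,45) and (290,40). I'll refine the board frame from this view.

```bash
python3 - <<'E'
from h import *
c=grab('wrist'); w=worldfish(c)
e=np.array([.155,.988]); n=np.array([-.988,.155]); o=np.array([494.7,132.1])
d=w[...,:2]-o; X=d@e; Y=d@n; Z=w[...,2]
up=(np.arange(420)<200)[:,None]&np.ones((1,560),bool)
b=up&(abs(Z-20)<5)&(abs(Y)<100)
for x in(-20,20,60,100): 
    k=b&(abs(X-x)<6); print('board x',x,'Y',np.nanpercentile(Y[k],[.5,99.5]).round(1), 'z',np.median(Z[k]).round(1))
for lo,hi in((26,40),(40,50),(50,66),(66,100)):
    k=up&(Z>lo)&(Z<hi)&(abs(Y)<70)&(X<20)&(X>-150); 
    if k.any(): print('jaw z',lo,hi,k.sum(),'X',np.percentile(X[k],[1,50,99]).round(1),'Y',np.percentile(Y[k],[1,99]).round(1))
k=up&(Z>50)&(Z<66)&(abs(Y)<70)&(X>20)
for y in range(-30,31,10):
    kk=k&(abs(Y-y)<3); print('V',y,X[kk].min().round(1) if kk.any() else None)
E
```

```text
board x -20 Y [-73.   73.3] z 20.4
board x 20 Y [-73.7  73. ] z 20.3
board x 60 Y [-73.7  73.4] z 20.3
board x 100 Y [-74.5  73.9] z 20.3
jaw z 26 40 1278 X [-76.1 -44.8 -19.6] Y [-34.9  34.8]
jaw z 40 50 137 X [-60.9 -55.9 -39.3] Y [-23.7  23. ]
jaw z 50 66 1395 X [-69.9 -50.9 -39.4] Y [-23.2  23.3]
V -30 50.7
V -20 60.3
V -10 70.6
V 0 87.3
V 10 70.8
V 20 60.4
V 30 50.7
```

Board frame is confirmed: midline good, pad face at x≈-39, and a seated jar axis at about +39. Now placing at the jar spot.

carry_out --increments '[1,0,0.8,0,0,1,0,0.8,0,0,1,-0.05,0.8,0,0,1,0,0.8,0,0,1,0,0.35,-0.4,0,1,0,0,-0.9,0,1,0,0,-0.9,0,1,0,0,-0.9,0,1,0,0,-0.7,0,1,0,0,-0.3,0,1,0,0,0,0,1,0,0,0,0]'

```text
time_s: 6.22
ee_pos: [498.5, 138.6, 106.7]
orientation: [2.397, 2.03, -0.001]
force: [-0.7, 0.0, -3.2]
opening: 0.648
gripper_force: 64.7
```

carry_out --increments '[1,-0.05,0.3,-0.1,0,1,0,0,-0.15,0,1,0,0,-0.1,0,1,0,0,0,0,1,0,0,0,0]'

```text
time_s: 6.63
ee_pos: [497.0, 147.1, 98.1]
orientation: [2.395, 2.032, -0.0]
force: [-0.6, -0.5, -3.3]
opening: 0.654
gripper_force: 64.8
```

carry_out --increments '[1,0,0,-0.06,0,1,0,0,-0.04,0,1,0,0,0,0,1,0,0,0,0]'

```text
time_s: 6.97
ee_pos: [496.9, 147.1, 95.5]
orientation: [-2.396, -2.032, 0.0]
force: [-0.8, -0.0, -3.3]
opening: 0.657
gripper_force: 64.8
```

carry_out --increments '[1,0,0,-0.04,0,1,0,0,0,0,1,0,0,0,0]'

```text
time_s: 7.22
ee_pos: [497.1, 147.2, 94.7]
orientation: [2.396, 2.032, 0.001]
force: [-0.7, 1.0, -3.6]
opening: 0.653
gripper_force: 64.8
```

carry_out --increments '[1,0,0,-0.06,0,1,0,0,0,0,1,0,0,0,0]'

```text
time_s: 7.47
ee_pos: [497.1, 147.4, 94.5]
orientation: [2.395, 2.032, 0.0]
force: [-2.4, 0.1, 6.6]
opening: 0.655
gripper_force: 65.6
```

Touchdown. Releasing and rising.

carry_out --increments '[0.9,0,0,0.02,0,0.6,0,0,0.04,0,0,0,0,0,0,0,0,0,0,0,0,0,0,0,0,0,0,0,0,0,0,0,0,0,0,0,0,0,0,0]'

```text
time_s: 8.13
ee_pos: [497.1, 147.2, 94.6]
orientation: [2.396, 2.032, 0.0]
force: [-0.4, 0.1, -0.3]
opening: 1.0
gripper_force: 0.0
```

carry_out --increments '[0,0,0,0.4,0,0,0,0,0.9,0,0,0,0,0.9,0,0,0,0,0.9,0,0,0,0,0.9,0,0,0,-0.5,0.5,0,0,0,-0.9,0,0,0,-0.1,-0.9,0,0,0,-0.1,-0.9,0,0,0,0,0,0,0]'

```text
time_s: 8.97
ee_pos: [492.1, 61.0, 207.6]
orientation: [2.401, 2.02, -0.005]
force: [-1.0, -0.6, -0.4]
opening: 1.0
gripper_force: 0.0
```

```bash
python3 - <<'E'
from h import *
c=grab('wrist'); save('w3.png',c['pixels']); w=worldfish(c); s=env.sense(); print(s['time_s'],s['ee_pos'],s['force'],s['opening'])
e=np.array([.155,.988]); n=np.array([-.988,.155]); o=np.array([494.7,132.1])
d=w[...,:2]-o; X=d@e; Y=d@n; Z=w[...,2]
k=(abs(Z-117)<6)&(abs(X-15)<50)&(abs(Y)<45)
print('lid',k.sum(),np.median(Z[k]),cv2.minEnclosingCircle(np.stack([X[k],Y[k]],1).astype(np.float32)))
k=(Z>84)&(Z<97)&(abs(Y)<40)&(X<-60)&(X>-130)
print('plate',k.sum(),np.percentile(X[k],[2,50,98]) if k.any() else '',np.percentile(Y[k],[2,98]) if k.any() else '')
E
```

```text
9.0167 [492.18118212  63.9492643  207.66953888] [-0.09481637 -0.26524908  1.32063587] 1.0026339418079082
lid 6071 116.90587249201768 ((16.604106903076172, 0.9978517889976501), 28.710506439208984)
plate 792 [-92.43356012 -86.43652249 -83.6790867 ] [-19.97146154  20.25882614]
```

View pics/w3.png

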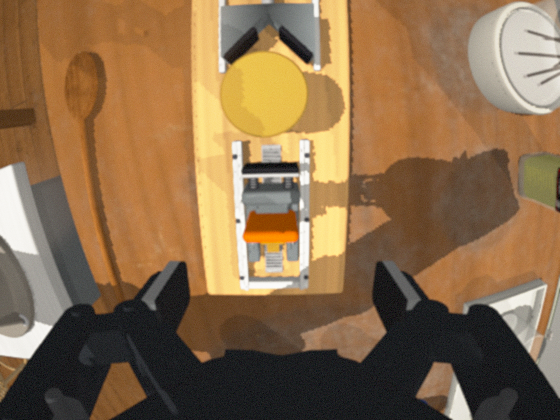

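The jar stands upright at board (16.6, 1.0) mm. The plate top at (270,226) in the picture has its back face at x≈-93. Closing the fingers and going behind the plate.

carry_out --increments '[1,-0.25,-0.8,0,0,1,-0.25,-0.8,0,0,1,-0.2,-0.8,0,0,1,0,0,0,0,1,0,0,0,0,1,0,0,0,0,1,0,0,0,0,1,0,0,-0.5,0,1,0,0,-0.8,0,1,0,0,-0.8,0,1,0,0,0,0,1,0,0,0,0]'

```text
time_s: 10.02
ee_pos: [473.8, 8.4, 154.0]
orientation: [-2.392, -2.033, 0.002]
force: [0.8, -0.0, 0.7]
opening: 0.001
gripper_force: 0.0
```

carry_out --increments '[1,0,-0.2,-0.7,0,1,0,0,-0.8,0,1,0,0,-0.8,0,1,0,0,-0.6,0,1,0,0,0,0,1,0,0,0,0]'

```text
time_s: 10.52
ee_pos: [475.1, 2.8, 82.8]
orientation: [2.395, 2.033, 0.001]
force: [0.2, -0.1, 0.2]
opening: -0.002
gripper_force: 0.0
```

```bash
cat > b.py <<'E'
from h import *
c=grab('wrist'); w=worldfish(c); s=env.sense()
e=np.array([.155,.988]); n=np.array([-.988,.155]); o=np.array([494.7,132.1])
t=s['ee_pos'][:2]-o; print(s['time_s'],'TCP b',t@e,t@n,s['ee_pos'][2],'push',s['force'][:2]@e,s['force'])
d=w[...,:2]-o; X=d@e; Y=d@n; Z=w[...,2]
k=(abs(Z-117)<6)&(abs(X-28)<50)&(abs(Y)<45)
print('lid',k.sum(),cv2.minEnclosingCircle(np.stack([X[k],Y[k]],1).astype(np.float32)))
save('b%d.png'%(s['time_s']*100),c['pixels'])
E
python3 b.py
```

```text
10.5667 TCP b -130.7424436072425 -1.4483469346791016 83.5312659680486 push -0.8035538872898705 [-0.73509887 -0.69798944 -0.61710712]
lid 0 ((0.0, 0.0), 0.0)
```

carry_out --increments '[1,0.03,0.2,0,0,1,0.03,0.2,0,0,1,0.03,0.2,0,0,1,0.03,0.2,0,0,1,0.03,0.2,0,0,1,0.03,0.2,0,0,1,0.03,0.2,0,0,1,0,0,0,0]'

```text
time_s: 11.23
ee_pos: [480.1, 38.3, 82.2]
orientation: [2.395, 2.034, 0.002]
force: [0.7, -0.2, -0.4]
opening: 0.001
gripper_force: 0.2
```

carry_out --increments '[1,0.02,0.12,0,0,1,0.02,0.12,0,0,1,0.02,0.12,0,0,1,0.02,0.12,0,0,1,0.02,0.12,0,0,1,0.02,0.12,0,0,1,0,0,0,0]'

```text
time_s: 11.82
ee_pos: [482.7, 56.0, 81.9]
orientation: [-2.395, -2.033, -0.001]
force: [0.4, -2.6, 1.1]
opening: -0.003
gripper_force: 0.8
```

carry_out --increments '[1,0.01,0.08,0,0,1,0.01,0.08,0,0,1,0.01,0.08,0,0,1,0.01,0.08,0,0,1,0.01,0.08,0,0,1,0.01,0.08,0,0,1,0.01,0.08,0,0,1,0,0,0,0]'

```text
time_s: 12.48
ee_pos: [484.8, 69.9, 82.0]
orientation: [-2.395, -2.033, -0.002]
force: [1.5, -4.0, -1.4]
opening: -0.0
gripper_force: 1.4
```

```bash
python3 b.py; python3 - <<'E'
from h import *
c=grab('side'); save('s3.png',cv2.resize(c['pixels'][180:340,150:380],None,fx=3,fy=3))
E
```

```text
12.5333 TCP b -63.01896801587189 0.15522456484285654 82.01935282452592 push -2.7580340842918725 [ 2.08741542 -3.11901161 -0.76361317]
lid 24745 ((31.551544189453125, 0.5543496608734131), 28.81753158569336)
```

View pics/s3.png

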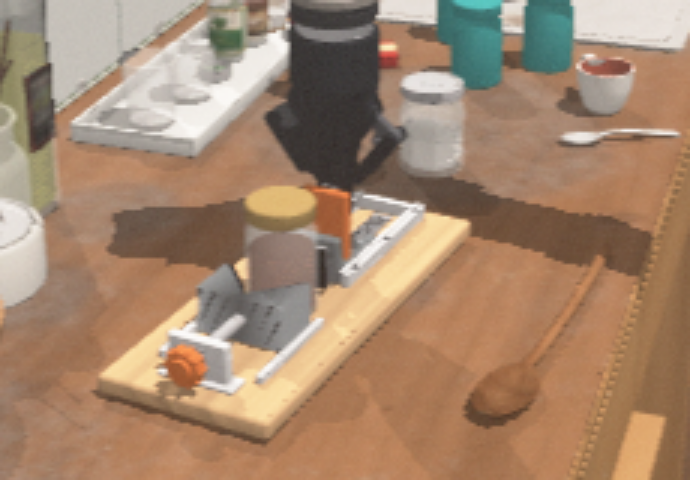

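The jaw slides the upright jar (lid at (280,207)) toward the V. It has about 7 mm to go, so I'm continuing gently.

carry_out --increments '[1,0.01,0.06,0,0,1,0.01,0.06,0,0,1,0.01,0.06,0,0,1,0.01,0.06,0,0,1,0,0,0,0,1,0,0,0,0]'

```text
time_s: 13.08
ee_pos: [485.6, 75.3, 82.1]
orientation: [2.396, 2.032, 0.0]
force: [0.9, -4.2, -0.5]
opening: -0.001
gripper_force: 1.8
```

carry_out --increments '[1,0.01,0.04,0,0,1,0,0.04,0,0,1,0,0,0,0,1,0,0,0,0]'

```text
time_s: 13.42
ee_pos: [485.9, 77.7, 82.1]
orientation: [-2.395, -2.032, -0.001]
force: [0.9, -3.8, -0.8]
opening: 0.001
gripper_force: 1.5
```

carry_out --increments '[1,0.01,0.04,0,0,1,0,0.04,0,0,1,0,0,0,0,1,0,0,0,0]'

```text
time_s: 13.75
ee_pos: [486.0, 78.6, 82.1]
orientation: [2.396, 2.031, -0.001]
force: [1.1, -5.6, -0.3]
opening: -0.004
gripper_force: 2.4
```

carry_out --increments '[1,0.01,0.04,0,0,1,0,0.04,0,0,1,0,0,0,0,1,0,0,0,0]'

```text
time_s: 14.08
ee_pos: [486.4, 81.2, 82.1]
orientation: [2.396, 2.032, 0.0]
force: [1.7, -4.0, -0.8]
opening: 0.004
gripper_force: 2.0
```

carry_out --increments '[1,0.01,0.04,0,0,1,0,0,0,0,1,0,0,0,0]'

```text
time_s: 14.33
ee_pos: [486.4, 81.3, 82.1]
orientation: [2.396, 2.031, -0.002]
force: [1.1, -6.3, 0.9]
opening: -0.003
gripper_force: 2.7
```

carry_out --increments '[1,0,0.04,0,0,1,0,0,0,0,1,0,0,0,0]'

```text
time_s: 14.58
ee_pos: [486.4, 81.7, 82.1]
orientation: [2.396, 2.03, -0.003]
force: [0.4, -6.3, 0.7]
opening: 0.001
gripper_force: 3.2
```

carry_out --increments '[1,0,0.04,0,0,1,0.01,0.04,0,0,1,0,0,0,0,1,0,0,0,0]'

```text
time_s: 14.92
ee_pos: [486.6, 82.6, 82.1]
orientation: [2.396, 2.029, -0.005]
force: [1.1, -8.2, 1.4]
opening: -0.006
gripper_force: 4.1
```

carry_out --increments '[1,0,0.04,0,0,1,0.01,0.04,0,0,1,0,0,0,0,1,0,0,0,0]'

```text
time_s: 15.25
ee_pos: [486.8, 84.1, 82.1]
orientation: [2.396, 2.028, -0.006]
force: [-1.4, -8.7, 2.3]
opening: -0.005
gripper_force: 4.5
```

carry_out --increments '[1,0,0.04,0,0,1,0.01,0.04,0,0,1,0,0,0,0,1,0,0,0,0]'

```text
time_s: 15.58
ee_pos: [486.8, 84.5, 82.1]
orientation: [2.396, 2.026, -0.009]
force: [-0.6, -11.8, 5.8]
opening: -0.0
gripper_force: 5.8
```

carry_out --increments '[1,0,0.04,0,0,1,0.01,0.04,0,0,1,0,0,0,0,1,0,0,0,0]'

```text
time_s: 15.92
ee_pos: [487.0, 85.4, 82.1]
orientation: [2.396, 2.025, -0.011]
force: [-1.1, -14.0, 4.6]
opening: -0.003
gripper_force: 6.7
```

carry_out --increments '[1,0,0.04,0,0,1,0,0,0,0,1,0,0,0,0]'

```text
time_s: 16.17
ee_pos: [487.0, 85.8, 82.1]
orientation: [2.396, 2.024, -0.012]
force: [-0.1, -13.7, 4.7]
opening: 0.008
gripper_force: 7.1
```

carry_out --increments '[1,0,0.04,0,0,1,0,0,0,0,1,0,0,0,0]'

```text
time_s: 16.42
ee_pos: [487.1, 86.2, 82.1]
orientation: [2.396, 2.023, -0.013]
force: [-1.5, -14.1, 5.7]
opening: -0.0
gripper_force: 7.5
```

carry_out --increments '[1,0.01,0.04,0,0,1,0,0,0,0,1,0,0,0,0]'

```text
time_s: 16.67
ee_pos: [487.2, 87.2, 82.1]
orientation: [2.396, 2.023, -0.013]
force: [-1.2, -15.3, 6.7]
opening: -0.001
gripper_force: 7.6
```

carry_out --increments '[1,0,0.04,0,0,1,0,0,0,0,1,0,0,0,0]'

```text
time_s: 16.92
ee_pos: [487.2, 87.3, 82.1]
orientation: [2.396, 2.022, -0.015]
force: [-2.6, -16.5, 7.1]
opening: 0.0
gripper_force: 8.3
```

The push is about 16.5 N and a tooth was just passed (force stalled over 1 mm of travel). Backing off.

carry_out --increments '[1,-0.01,-0.08,0,0,1,-0.01,-0.08,0,0,1,-0.01,-0.08,0,0,1,-0.01,-0.08,0,0,1,-0.01,-0.08,0,0,1,-0.02,-0.15,0,0,1,-0.05,-0.3,0,0,1,-0.1,-0.5,0,0,1,-0.1,-0.6,0,0,1,0,0,0,0]'

```text
time_s: 17.75
ee_pos: [478.8, 43.6, 81.7]
orientation: [2.399, 2.028, -0.004]
force: [-0.0, -0.4, -0.1]
opening: -0.004
gripper_force: 0.0
```

carry_out --increments '[1,0,0,0.6,0,1,0,0,0.9,0,1,0,0,0.9,0,1,0,0,0.9,0,1,0,0,0.9,0,1,0,0,0.9,0,1,0,0,0,0,1,0,0,0,0]'

```text
time_s: 18.42
ee_pos: [480.5, 47.9, 210.8]
orientation: [2.393, 2.033, 0.005]
force: [-0.6, 0.8, -0.5]
opening: 0.001
gripper_force: 0.0
```

```bash
python3 b.py; python3 - <<'E'
from h import *
c=grab('wrist'); w=worldfish(c); e=np.array([.155,.988]); n=np.array([-.988,.155]); d=w[...,:2]-np.array([494.7,132.1]); X=d@e; Y=d@n; Z=w[...,2]
k=(Z>88)&(Z<97)&(abs(Y)<40)&(X<0)&(X>-100); print('plate X',np.percentile(X[k],[2,50,98]))
E
ls pics
```

```text
18.4667 TCP b -85.99758410370696 1.9175365547069698 209.46910353523202 push 0.5115354857260483 [ 0.67578183  0.41173006 -0.67544434]
lid 5475 ((42.26776123046875, 0.0919673815369606), 28.838943481445312)
plate X [-34.53837164 -29.34139016 -24.94019901]
b1056.png
b1253.png
b1846.png
crop.png
s2.png
s3.png
scene.png
side.png
w2.png
w3.png
wrist.png
```

The jar is seated at board (42.3, 0.1). The jaw has moved about 58 mm, so the pad is compressed about 6 mm, giving roughly 12 N. The arm is clear, so I'm handing in.

```bash
python3 -c "
from bench import env
print(env.job_done())"
```

```text
the job is handed in; nothing more can be done
None
```

The bean jar is standing upright in the V stop, held by the jaw's ratchet alone with an estimated 12 N squeeze. I worked that out from the pad's compression, not from a direct reading. My hardest push was about 17 N, the mustard and sugar jars were not touched, and the job is handed in with no result reported back.

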